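# Make up two turbo actuator repair kits

### The job

Make up two repair kits from the parts standing on the grey bench mat: put the large motor and the three-cornered flange into the tray with two pockets, and the small motor, the two-eared flange and the plain sleeve into the tray with three pockets. One part to a pocket (any pocket of the right tray), each standing upright and flat on the pocket's floor. Leave the round flange, the cup and the multimeter standing where they are.

Things in the scene. Friction and masses are not known exactly. Their poses are not given: they have to be found in the camera images.
- big_motor_mid (a point): Large electric motor standing upright on its square black foot plate (50 x 50 mm, 6 mm thick): white round can of 42 mm diameter up to 68 mm above the underside, then a thin brass pinion shaft to 80 mm; 0.22 to 0.45 kg. Grip the can, across any direction. This point is on the axis, half-way up (40 mm above the underside); z is the axis, up.
- small_motor_mid (a point): Small electric motor standing upright on its square black foot plate (36 x 36 mm, 6 mm thick): white round can of 28 mm diameter up to 50 mm above the underside, then a thin brass pinion shaft to 60 mm; about 0.14 kg. Grip the can, across any direction. This point is on the axis, half-way up (30 mm above the underside); z is the axis, up.
- tri_flange_mid (a point): Three-cornered aluminium pipe flange, about 0.22 kg: plate 8 mm thick with three rounded corners that reach 35 mm from the axis, a bolt hole in each, with a plain upright pipe stub of 34 mm diameter at its middle, from the plate to the top (grip the stub, across any direction); 60 mm tall in all. Stands on the plate, stub up. This point is on the axis, half-way up (30 mm above the underside); z is the axis, up.
- ear_flange_mid (a point): Two-eared aluminium pipe flange, about 0.22 kg: plate 8 mm thick, 70 mm long over its two ears, 44 mm wide, a bolt hole in each ear, with a plain upright pipe stub of 34 mm diameter at its middle, from the plate to the top (grip the stub, across any direction); 60 mm tall in all. Stands on the plate, stub up. This point is on the axis, half-way up (30 mm above the underside); z is the axis, up.
- sleeve_mid (a point): Plain steel sleeve (short thick tube standing on end), 44 mm outer diameter, 28 mm bore, 50 mm tall, no plate or foot, about 0.25 kg. Grip it across its outside, any direction. This point is on the axis, half-way up (25 mm above the underside); z is the axis, up.
- round_flange_mid (a point): Round aluminium pipe flange, about 0.22 kg, belongs to no kit and stays where it stands: round plate 66 mm in diameter, 8 mm thick, four bolt holes, with a plain upright pipe stub of 34 mm diameter at its middle, from the plate to the top; 60 mm tall in all. Stands on the plate, stub up. This point is on the axis, half-way up (30 mm above the underside); z is the axis, up.
- tray2: The tray with two pockets, 196 mm long. Plastic kit tray, black floor and grey walls, fixed to the bench, 100 mm wide and 14 mm high, floor 4 mm thick, walls and dividers 4 mm thick, divided along its length into two square pockets of 92 x 92 mm. Origin: centre of the underside, on the bench. x runs along the tray's length, y across, z up. Pocket centres lie on the x axis at -48 and +48 mm; pocket floors at z = 4 mm, rims at z = 14 mm.
- tray3: The tray with three pockets, 292 mm long. Plastic kit tray, black floor and grey walls, fixed to the bench, 100 mm wide and 14 mm high, floor 4 mm thick, walls and dividers 4 mm thick, divided along its length into three square pockets of 92 x 92 mm. Origin: centre of the underside, on the bench. x runs along the tray's length, y across, z up. Pocket centres lie on the x axis at -96, 0 and +96 mm; pocket floors at z = 4 mm, rims at z = 14 mm.
- cup: Black cup, 72 mm across the rim, 75 mm tall, a bystander to leave alone. Origin: centre of its underside.
- meter: Orange and black multimeter lying flat, 85 x 160 x 36 mm, a bystander to leave alone. Origin: centre of its underside; y along its length.
Not all that is in view belongs to the job. What is shaped like the part that bears sleeve_mid but purple is not meant.

How it is judged:
By the outcome, as a careful person would: the job done as asked, in the order asked, and still so for the second after the job is handed in, with the robot touching nothing.
It also fails if it takes over 128 s, if anything falls off the work surface, if the arm or the gripper's body presses on something with over 40 N, if the wrist force passes 120 N, or if a joint passes its speed limit or range.

### The arm

A 6-joint arm with a two-finger parallel gripper is mounted at the origin on the work surface. World frame = base frame: x ahead of the robot, y to its left, z up, the work surface at z = 0. Lengths are in m, angles in degrees, forces in N, time in s.
With the tool pointing down it reaches from about 0.275 to 0.75 m from the base axis. Payload 10.2 kg.
Tool frame: the origin (TCP) lies midway between the tips of the shut fingers; the grasp point (between the pads) lies 19 mm behind it; z points along the fingers, y is the line along which they close (so a half turn about z gives the same grasp; the last joint's range is limited). The gripper opens to 88 mm and grips with 3 to 60 N. Pads are 18 mm wide; open, the fingers measure 123 mm over their backs; the gripper's body (75 mm by 187 mm) begins 45 mm behind the grasp point.
Start: joints at [61.341, 17.928, 85.812, -0, 76.261, -12.8], TCP at [0.143, 0.505, 0.239] pointing down, gripper open.
Joint ranges: [-168.41, 168.41], [-55.51, 124.54], [10.69, 146.95], [-70.63, 250.63], [1, 178], [-165.06, 165.06]. Speed limits (degrees/s): [136.94, 136.94, 172.46, 180, 180, 180].

### API

Orientations are given as [roll, pitch, yaw] about the fixed x, y, z axes, in that order (R = Rz(yaw) Ry(pitch) Rx(roll)).
In Python, from station import manip gives the robot as it stands.
- The arm moves only by the shell command python3 -m inch 'ROWS' [OPENING]. ROWS is JSON, a list that holds one entry, the list of rows, each a list of 4 numbers: the shift along the tool's x, y, z in cm, then the turn about the tool's z in units of 6 degrees (1.0 is 6 degrees). In form: [[[dx, dy, dz, roll], ...]]. A call has 1 to 20 rows; each row is the pose to reach, as a shift and turn from the pose commanded when the call began, along the tool's axes at that moment; what a row does not reach only later rows make up. A row lasts 1/10 s, in which the tool goes at most 50 mm and 8.59 degrees, less where a joint would pass 70% of its speed; a pose out of reach is approached as far as the arm can. A call with a gripper value outside its range is refused whole. OPENING is the opening, from -1 (shut) to 1 (fully open), set as the call begins (- or left out, the last holds). The fingers move at their own pace and stop on an object; the grip force is fixed at half the most. Time passes only in rows, so rows that repeat a pose let the fingers close. It gives the time, the measured TCP pose, the force, the opening and the grip force at its end, in the units of the state.
- manip.state(): the state, without advancing time (a new reading comes with each control period).
- manip.grab_frame(name): name is "scene" or "top" or "wrist"; returns the picture (400x640x3 uint8, blue, green, red); there is no depth.
- manip.camera_info(name): a dict with "fx", "fy", "cx", "cy" (pixels), "view" (4x4, takes a point from world to camera coordinates); the wrist camera has in their place "mount" (4x4, takes a point from camera to tool coordinates, whose origin is the TCP and whose axes are the flange's). Camera axes: x right, y up, looking along -z (the intrinsics and any distortion apply to the point x, -y, -z); pixel columns grow to the right and rows downward; lengths in m; the calibration is good to about 2 mm. A picture is of the moment at which its call begins: read the wrist's pose just before it. camera_info takes no time and is no camera call.
- manip.job_done(): hands the job in; it is judged then, once.
The state is a dict: "t": time; "q": joint angles; "qd": joint speeds; "joint_efforts": joint torques, N m; "ee_pos": TCP position; "tool_rot": TCP orientation; "ft_force": force on the tool from outside, world axes, zero at the start; "moment": the same for the moment, N m; "grip_width": finger opening in m; "grip_force": force on a finger pad.
Only numpy, scipy, OpenCV 4.12 (cv2) and the standard library are available. Lean on these libraries where they do the work, as an engineer would, in place of code of your own. Each camera call takes 0.05 s, during which the arm holds its last target. There are 200 camera calls.

## Working session

There is one attempt and no reset: what is moved stays moved. The work goes in short steps, Python scripts to look and compute and a shell command to move; the robot and the scene stay as the last step left them, time stands still between calls to the robot, and variables do not carry over. Pictures are saved under pics/ and viewed, at most 14 in all, crops included, and the job is handed in when it is done.

```bash
ls; mkdir -p pics
python3 - <<'E'
from station import manip
import cv2,json
print(manip.state())
for n in("scene","top"):
    cv2.imwrite(f"pics/{n}0.png",manip.grab_frame(n)); print(n,manip.camera_info(n))
print(manip.camera_info("wrist"))
E
```

```text
pics
{'t': 0.0, 'q': array([ 6.13407241e+01,  1.79577149e+01,  8.58532808e+01, -6.56142483e-04,
        7.62601519e+01, -1.28003481e+01]), 'qd': array([-0.00797585, -0.00241931,  0.0498753 ,  0.01049965, -0.10323735,
        0.01303754]), 'joint_efforts': array([ 1.27493135e-03, -4.02207327e+01, -2.52273971e+01,  6.95042987e-02,
        3.51989816e-02, -9.72022190e-05]), 'ee_pos': array([0.14336637, 0.50479451, 0.2381813 ]), 'tool_rot': array([-1.79930479e+02, -1.51417086e-02,  1.64141219e+02]), 'ft_force': array([ 0.28140334, -0.89972847, -0.30258108]), 'moment': array([-0.02511466, -0.03813505,  0.02261523]), 'grip_force': 0.0, 'grip_width': 0.08816646165971244}
scene {'fx': 509.59739556896466, 'fy': 509.59739556896466, 'cx': 315.6719203612883, 'cy': 188.17412470971024, 'view': array([[ 0.42401354,  0.90565105,  0.00295   , -0.25301789],
       [-0.62152003,  0.28861496,  0.72829544,  0.31021516],
       [ 0.65873012, -0.31064061,  0.68525692, -1.43987376],
       [ 0.        ,  0.        ,  0.        ,  1.        ]])}
top {'fx': 426.3028135165557, 'fy': 426.3028135165557, 'cx': 319.11902164737785, 'cy': 194.97160957534777, 'view': array([[-0.01427026, -0.99987364,  0.00700488,  0.0183169 ],
       [ 0.99752722, -0.01375392,  0.06892228, -0.57273534],
       [-0.06881723,  0.0079711 ,  0.99759744, -0.86987316],
       [ 0.        ,  0.        ,  0.        ,  1.        ]])}
{'fx': 327.2088427581606, 'fy': 327.2088427581606, 'cx': 324.41456499916853, 'cy': 195.6333475207686, 'mount': array([[-4.46552165e-04,  9.63412737e-01,  2.68021825e-01,
         6.84715330e-02],
       [ 9.99999830e-01,  3.29572218e-04,  4.81445929e-04,
        -9.15288102e-04],
       [ 3.75498593e-04,  2.68021994e-01, -9.63412720e-01,
        -1.46356445e-01],
       [ 0.00000000e+00,  0.00000000e+00,  0.00000000e+00,
         1.00000000e+00]])}
```

View pics/scene0.png

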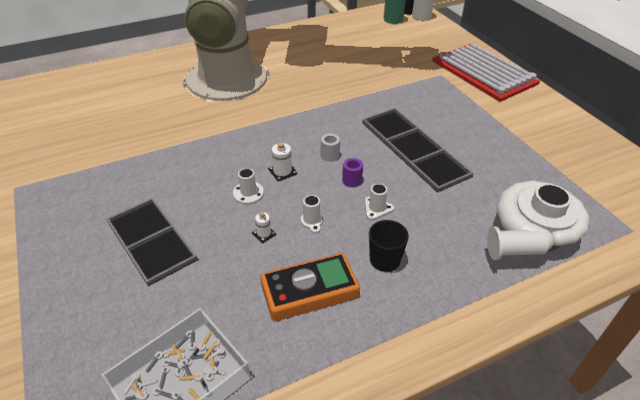

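View pics/top0.png

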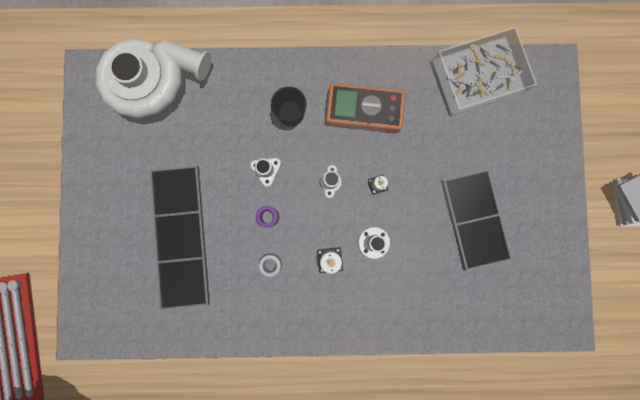

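The top view shows three flanges: three-cornered at (265,170), two-eared at (331,181) and round at (374,243). It also shows the grey sleeve at (270,265), a purple look-alike at (267,216), the large motor at (330,261) and the small motor at (379,184). Tray3 is at (180,237) and tray2 at (476,220). I'll check the identities in one enlarged crop and take measurements.

```bash
cat > h.py <<'E'
import numpy as np,cv2
from station import manip
def ray(n,u,v,z):
    c=manip.camera_info(n);V=c["view"];R=V[:3,:3];o=-R.T@V[:3,3]
    d=R.T@np.array([(u-c["cx"])/c["fx"],-(v-c["cy"])/c["fy"],-1]);return (o+d*(z-o[2])/d[2])
def proj(n,p):
    c=manip.camera_info(n);q=c["view"][:3,:3]@p+c["view"][:3,3]
    return c["cx"]+c["fx"]*q[0]/-q[2],c["cy"]-c["fy"]*q[1]/-q[2]
E
python3 - <<'E'
from h import *
im=cv2.imread("pics/top0.png")
cv2.imwrite("pics/crop1.png",cv2.resize(im[145:285,240:400],None,fx=4,fy=4,interpolation=cv2.INTER_CUBIC))
g=cv2.cvtColor(im,cv2.COLOR_BGR2GRAY)
hsv=cv2.cvtColor(im,cv2.COLOR_BGR2HSV)
print("mat",np.median(g[200:300,400:440]))
def blobs(m,name,x0,y0,x1,y1,amin):
    k=np.zeros_like(m);k[y0:y1,x0:x1]=m[y0:y1,x0:x1]
    n,l,s,c=cv2.connectedComponentsWithStats(k.astype(np.uint8))
    for i in range(1,n):
        if s[i,4]>=amin: print(name,c[i].round(1),s[i])
blobs(g<55,"dark",240,145,400,285,15)
blobs(g>165,"white",240,145,400,285,40)
blobs((hsv[...,1]>80)&(hsv[...,0]<30),"brass",240,145,400,285,4)
for nm,(a,b,c,d) in dict(tray3=(130,155,225,320),tray2=(430,160,520,280)).items():
    k=np.zeros(g.shape,np.uint8);k[b:d,a:c]=(g[b:d,a:c]<55)*255
    k=cv2.morphologyEx(k,cv2.MORPH_CLOSE,np.ones((7,7)))
    ct=max(cv2.findContours(k,0,2)[0],key=cv2.contourArea)
    r=cv2.minAreaRect(ct);p=cv2.boxPoints(r)
    w=np.array([ray("top",*q,0.006) for q in p]);print(nm,r,w[:,:2].round(3).tolist(),"ctr",w.mean(0).round(4),[np.linalg.norm(w[i]-w[i-1]).round(3) for i in range(2)])
E
```

```text
mat 135.0
white [266.8 169.7] [250 158  31  29 324]
white [331.9 181.9] [323 165  19  33 221]
white [381.1 182.2] [374 176  14  13 128]
white [374.2 242.2] [359 227  31  32 498]
white [330.8 262.5] [321 252  21  22 346]
white [269.3 265.5] [260 256  20  20 151]
brass [381.1 181.9] [380 181   3   3   8]
brass [330.6 262.8] [328 260   6   6  26]
tray3 ((178.44883728027344, 237.34713745117188), (135.40768432617188, 41.61728286743164), 85.51539611816406) [[0.629, 0.363], [0.634, 0.275], [0.352, 0.252], [0.346, 0.338]] ctr [0.4903 0.3069 0.006 ] [np.float64(0.284), np.float64(0.088)]
tray2 ((485.58404541015625, 227.23895263671875), (69.83673858642578, 28.860239028930664), 75.3791275024414) [[0.565, -0.295], [0.58, -0.355], [0.437, -0.386], [0.422, -0.327]] ctr [ 0.5011 -0.3406  0.006 ] [np.float64(0.146), np.float64(0.062)]
```

View pics/crop1.png

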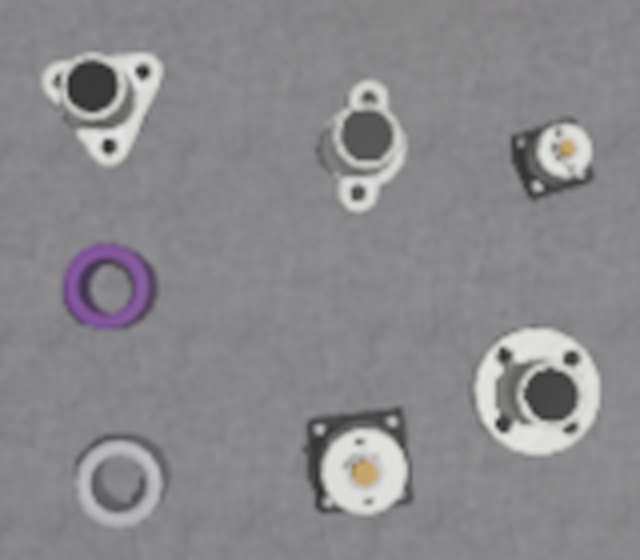

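The crop confirms the identities in 4x crop pixels: three-cornered flange (105,100), two-eared flange (365,145), small motor (555,155), round flange (538,390), large motor (360,465) and grey sleeve (120,482). The purple ring at (110,287) is the decoy. Next I'll refine the centres.

Run:
```python
from h import *
im=cv2.imread("pics/top0.png");g=cv2.cvtColor(im,cv2.COLOR_BGR2GRAY);hsv=cv2.cvtColor(im,cv2.COLOR_BGR2HSV)
sc=cv2.imread("pics/scene0.png");gs=cv2.cvtColor(sc,cv2.COLOR_BGR2GRAY)
def blob(m,c,r):
    k=np.zeros(m.shape,np.uint8);cv2.circle(k,(int(c[0]),int(c[1])),r,1,-1);k&=m.astype(np.uint8)
    n,l,s,ce=cv2.connectedComponentsWithStats(k);i=1+np.argmax(s[1:,4]);return ce[i],s[i],l==i
for nm,c in dict(tri=(263,166),ear=(331,179),rnd=(377,243)).items():
    ce,s,_=blob(g<100,c,8);p=ray("top",*ce,.06);print(nm,ce.round(1),s,p.round(4),"scene",np.round(proj("scene",p),1),"r",np.hypot(*p[:2]).round(3))
for nm,c,z,r in (("small",(381,182),.05,10),("big",(331,262.5),.068,14),("sleeve",(269.5,265),.05,14)):
    ce,s,l=blob(g>150,c,r);ct=max(cv2.findContours(l.astype(np.uint8),0,2)[0],key=cv2.contourArea)
    (cx,cy),R=cv2.minEnclosingCircle(ct);p=ray("top",cx,cy,z);print(nm,ce.round(1),(round(cx,1),round(cy,1),round(R,1)),p.round(4),"diam",round(2*(R+.5)/426*(.87-z),4),"scene",np.round(proj("scene",p),1))
for nm,(a,b,c,d) in dict(tray3=(140,155,225,320),tray2=(435,160,520,280)).items():
  for th in (70,95):
    k=np.zeros(g.shape,np.uint8);k[b:d,a:c]=(g[b:d,a:c]<th)*255
    k=cv2.morphologyEx(k,cv2.MORPH_CLOSE,np.ones((7,7)))
    ct=max(cv2.findContours(k,0,2)[0],key=cv2.contourArea)
    r=cv2.minAreaRect(ct);p=cv2.boxPoints(r)
    w=np.array([ray("top",*q,0.004) for q in p])[:,:2]
    e=max([w[1]-w[0],w[2]-w[1]],key=np.linalg.norm)
    print(nm,th,"ctr",w.mean(0).round(4),[np.linalg.norm(w[i]-w[i-1]).round(3) for i in range(2)],"ang",np.degrees(np.arctan2(e[1],e[0])).round(1))
```

```text
tri [262.6 166.1] [257 160  12  13 119] [0.6296 0.1228 0.06  ] scene [378.2 189.1] r 0.641
ear [331.2 178.4] [326 173  12  12 115] [ 0.603  -0.0139  0.06  ] scene [310.7 200.9] r 0.603
rnd [377.3 243.3] [371 237  13  13 126] [ 0.4727 -0.1031  0.06  ] scene [245.3 173.5] r 0.484
small [381.  182.2] (381.0, 182.3, 7.0) [ 0.5948 -0.1149  0.05  ] diam 0.0288 scene [261.1 217.5]
big [330.6 262.6] (329.8, 262.7, 11.5) [ 0.4368 -0.0084  0.068 ] diam 0.0451 scene [280.9 148.5]
sleeve [269.1 265.8] (269.2, 265.6, 10.7) [0.4312 0.1119 0.05  ] diam 0.0433 scene [329.5 139.3]
tray3 70 ctr [0.4906 0.3049] [np.float64(0.285), np.float64(0.1)] ang -175.1
tray3 95 ctr [0.4918 0.3039] [np.float64(0.291), np.float64(0.103)] ang -175.6
tray2 70 ctr [ 0.5159 -0.3196] [np.float64(0.186), np.float64(0.102)] ang -168.0
tray2 95 ctr [ 0.5181 -0.3198] [np.float64(0.192), np.float64(0.104)] ang -168.3
```

All six points fit the given sizes and reproject correctly in the scene view. At yaw 180 the tool axes are x=-X, y=+Y and z=-Z. I'll start with the large motor and move above it while turning the yaw to 180.

```bash
python3 -m inch '[[[-10,-10,1,-0.6],[-20,-20,2,-1.3],[-30,-30,3,-2],[-42.2,-41.3,5,-2.64],[-42.2,-41.3,5,-2.64],[-42.2,-41.3,5,-2.64],[-42.2,-41.3,5,-2.64],[-42.2,-41.3,5,-2.64],[-42.2,-41.3,5,-2.64],[-42.2,-41.3,5,-2.64],[-42.2,-41.3,5,-2.64],[-42.2,-41.3,5,-2.64],[-42.2,-41.3,5,-2.64],[-42.2,-41.3,5,-2.64],[-42.2,-41.3,5,-2.64],[-42.2,-41.3,5,-2.64],[-42.2,-41.3,5,-2.64],[-42.2,-41.3,5,-2.64],[-42.2,-41.3,5,-2.64],[-42.2,-41.3,5,-2.64]]]' 1
```

```text
t: 2.1
ee_pos: [0.4365, -0.0075, 0.1888]
tool_rot: [-180.0, 0.0, 180.0]
ft_force: [-0.4, -1.0, -0.3]
grip_width: 0.0879
grip_force: 0.0
```

```bash
python3 -m inch '[[[0,0,4,0],[0,0,8,0],[0,0,12,0],[0,0,14.5,0],[0,0,16,0],[0,0,16,0],[0,0,16,0]]]' && python3 -m inch '[[[0,0,0,0],[0,0,0,0],[0,0,0,0],[0,0,0,0],[0,0,0,0],[0,0,0,0],[0,0,0,0],[0,0,0,0],[0,0,0,0],[0,0,0,0]]]' -1
```

```text
t: 2.8
ee_pos: [0.4368, -0.0076, 0.0292]
tool_rot: [-180.0, 0.0, 180.0]
ft_force: [1.0, 0.2, 0.6]
grip_width: 0.0884
grip_force: 0.0
t: 3.8
ee_pos: [0.4366, -0.0076, 0.0288]
tool_rot: [-180.0, 0.0, 180.0]
ft_force: [-1.1, -0.7, 3.0]
grip_width: 0.0411
grip_force: 30.0
```

Gripped at 41 mm, consistent with the 42 mm can. Next: lift, carry over the near tray2 pocket, and look before lowering.

```bash
python3 -m inch '[[[0,0,-1.5,0],[0,0,-4,0],[0,0,-7,0],[0,0,-9.5,0],[0,-0.5,-11,0],[0,-2,-11,0],[-0.3,-4.5,-11,0],[-0.6,-8,-11,0],[-1,-11.5,-11,0],[-1.4,-15,-11,0],[-1.8,-18.5,-11,0],[-2.2,-22,-11,0],[-2.6,-25.5,-11,0],[-3,-28.5,-11,0],[-3.2,-30.7,-11,0],[-3.3,-31.9,-11,0],[-3.3,-32.3,-11,0],[-3.3,-32.3,-11,0],[-3.3,-32.3,-11,0],[-3.3,-32.3,-11,0]]]'
python3 - <<'E'
from h import *
im=manip.grab_frame("top");c=im[140:300,400:560];cv2.imwrite("pics/c2.png",cv2.resize(c,None,fx=3,fy=3))
w=manip.grab_frame("wrist");cv2.imwrite("pics/w2.png",w)
E
```

```text
t: 5.8
ee_pos: [0.4695, -0.3297, 0.1388]
tool_rot: [180.0, -0.0, -180.0]
ft_force: [-0.5, -0.1, -2.3]
grip_width: 0.0414
grip_force: 30.0
```

View pics/w2.png

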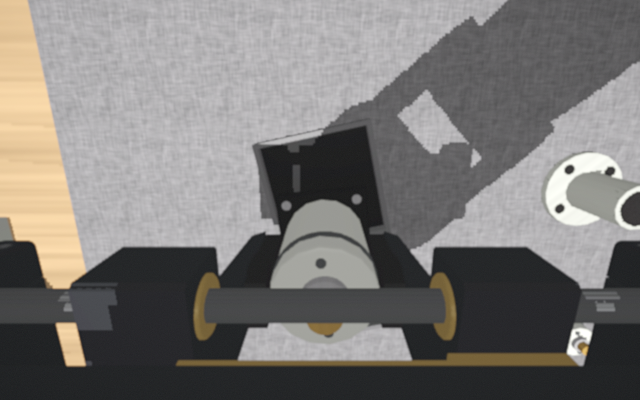

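The wrist view shows the motor held upright over the near pocket of tray2, whose near end edge runs from (255,145) to (367,122). I'll check that against the predicted tray pose.

```bash
cat >> h.py <<'E'
def wproj(p,pos,rot):
    from scipy.spatial.transform import Rotation as R
    c=manip.camera_info("wrist");T=np.eye(4);T[:3,:3]=R.from_euler("xyz",rot,degrees=True).as_matrix();T[:3,3]=pos
    q=np.linalg.inv(T@c["mount"])@np.r_[p,1];return (round(c["cx"]+c["fx"]*q[0]/-q[2],1),round(c["cy"]-c["fy"]*q[1]/-q[2],1))
E
python3 - <<'E'
from h import *
a=np.radians(11.8)
for y in(-.05,.05):
    p=[.518-.098*np.cos(a)-y*np.sin(a),-.3198-.098*np.sin(a)+y*np.cos(a),.014]
    print(p,wproj(p,[.4695,-.3297,.1388],[180,0,180]))
E
```

```text
[np.float64(0.4322957984934444), np.float64(-0.38878398251857965), 0.014] (np.float64(254.1), np.float64(144.4))
[np.float64(0.41184619330926536), np.float64(-0.29089724364241115), 0.014] (np.float64(373.8), np.float64(118.9))
```

```bash
python3 -m inch '[[[0,0,2,0],[0,0,5,0],[0,0,8,0],[0,0,9.6,0],[0,0,10.2,0],[0,0,10.5,0],[0,0,10.55,0],[0,0,10.55,0],[0,0,10.55,0],[0,0,10.55,0]]]'; python3 -m inch '[[[0,0,0,0],[0,0,0,0],[0,0,0,0],[0,0,0,0],[0,0,0,0],[0,0,0,0],[0,0,-1,0],[0,0,-4,0],[0,0,-8,0],[0,0,-12.5,0],[0,0,-13,0],[0,0,-13,0],[0,0,-13,0]]]' 1
```

```text
t: 6.9
ee_pos: [0.4696, -0.3308, 0.0338]
tool_rot: [-180.0, 0.0, 180.0]
ft_force: [0.3, 0.6, -2.2]
grip_width: 0.0413
grip_force: 30.0
t: 8.2
ee_pos: [0.469, -0.3302, 0.1622]
tool_rot: [179.9, -0.1, 180.0]
ft_force: [-0.5, -0.2, -0.3]
grip_width: 0.088
grip_force: 0.0
```

```bash
python3 -m inch '[[[-4,11,0,0],[-8,22,0,0],[-12,33,0,0],[-16,45.3,0,0],[-16,45.3,0,0],[-16,45.3,0,0],[-16,45.3,0,0],[-16,45.3,0,0],[-16,45.3,0,0],[-16,45.3,0,0],[-16,45.3,0,0],[-16,45.3,0,0],[-16,45.3,0,0],[-16,45.3,0,0],[-16,45.3,0,0],[-16,45.3,0,0],[-16,45.3,0,0],[-16,45.3,0,0]]]'
python3 - <<'E'
from h import *
s=manip.state();w=manip.grab_frame("wrist");cv2.imwrite("pics/w3.png",w)
print(s["ee_pos"],[wproj([.6296,.1228,z],s["ee_pos"],s["tool_rot"]) for z in(0,.06)])
E
```

```text
t: 10.0
ee_pos: [0.6296, 0.1222, 0.1633]
tool_rot: [180.0, 0.0, 180.0]
ft_force: [0.8, 0.0, 0.4]
grip_width: 0.0882
grip_force: 0.0
[0.62958477 0.1222144  0.16326461] [(np.float64(326.2), np.float64(178.4)), (np.float64(326.5), np.float64(194.8))]
```

View pics/w3.png

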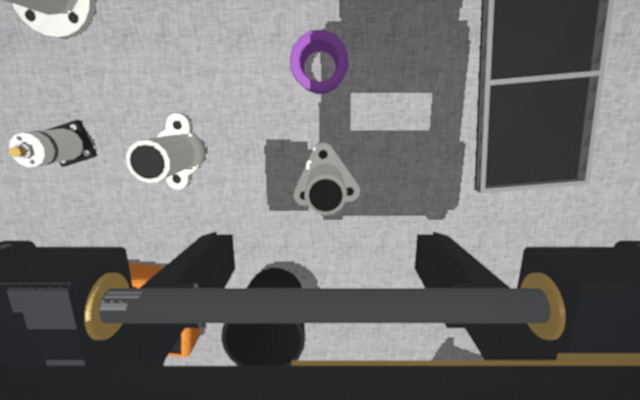

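The wrist view shows the three-cornered flange's bore at (325,195), against a predicted (326,195). The cup clears the fingers by more than 40 mm. Next: descend and grip.

```bash
python3 -m inch '[[[0,0,4,0],[0,0,8,0],[0,0,11,0],[0,0,13.2,0],[0,0,14,0],[0,0,14,0],[0,0,14,0]]]' && python3 -m inch '[[[0,0,0,0],[0,0,0,0],[0,0,0,0],[0,0,0,0],[0,0,0,0],[0,0,0,0],[0,0,0,0],[0,0,0,0],[0,0,0,0],[0,0,0,0]]]' -1
```

```text
t: 10.75
ee_pos: [0.6303, 0.1224, 0.0245]
tool_rot: [180.0, 0.1, 180.0]
ft_force: [0.9, -0.5, -0.2]
grip_width: 0.088
grip_force: 0.0
t: 11.75
ee_pos: [0.6296, 0.1224, 0.0232]
tool_rot: [180.0, -0.0, 180.0]
ft_force: [-0.8, 0.6, 0.8]
grip_width: 0.033
grip_force: 30.0
```

```bash
python3 -m inch '[[[0,0,-1.5,0],[0,0,-4,0],[0,0,-7,0],[0,0,-9.5,0],[0,-0.5,-11,0],[0.2,-2,-11,0],[0.5,-5,-11,0],[1.1,-9,-11,0],[1.7,-13,-11,0],[2.3,-17,-11,0],[3,-21,-11,0],[3.6,-25,-11,0],[4.2,-29,-11,0],[4.8,-33,-11,0],[5.4,-37,-11,0],[6,-40.3,-11,0],[6.4,-42.4,-11,0],[6.5,-43.2,-11,0],[6.5,-43.2,-11,0],[6.5,-43.2,-11,0]]]'
python3 - <<'E'
from h import *
s=manip.state();w=manip.grab_frame("wrist");cv2.imwrite("pics/w4.png",w)
print(s["ee_pos"],s["grip_width"],s["qd"].round(1))
E
```

```text
t: 13.75
ee_pos: [0.5643, -0.3087, 0.1326]
tool_rot: [179.9, -0.1, -180.0]
ft_force: [0.3, 0.3, -2.1]
grip_width: 0.0333
grip_force: 30.0
[ 0.56430118 -0.30872245  0.13262865] 0.03329926934569833 [ 0.8 -0.3 -0.2 -0.1  0.  -0. ]
```

View pics/w4.png

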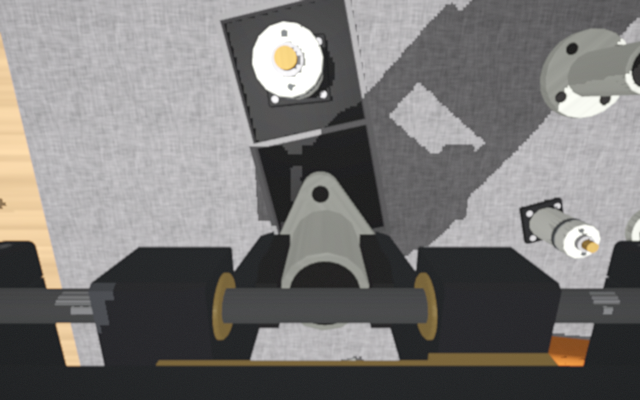

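The large motor at (288,60) stands upright inside the far pocket, and the flange is over the empty one. Next: lower, release and rise.

```bash
python3 -m inch '[[[0,0,2,0],[0,0,5,0],[0,0,8,0],[0,0,9.6,0],[0,0,10.2,0],[0,0,10.5,0],[0,0,10.55,0],[0,0,10.55,0],[0,0,10.55,0],[0,0,10.55,0]]]'; python3 -m inch '[[[0,0,0,0],[0,0,0,0],[0,0,0,0],[0,0,0,0],[0,0,0,0],[0,0,0,0],[0,0,-1,0],[0,0,-4,0],[0,0,-8,0],[0,0,-12.5,0],[0,0,-13,0],[0,0,-13,0],[0,0,-13,0]]]' 1
```

```text
t: 14.8
ee_pos: [0.5646, -0.3098, 0.0283]
tool_rot: [-180.0, 0.0, 180.0]
ft_force: [-1.0, 0.2, -1.3]
grip_width: 0.0331
grip_force: 30.0
t: 16.1
ee_pos: [0.564, -0.3093, 0.1565]
tool_rot: [179.9, -0.1, 180.0]
ft_force: [0.6, -0.3, -1.0]
grip_width: 0.0882
grip_force: 0.0
```

```bash
python3 -m inch '[[[-1,5,0,0],[-2,11,0,0],[-3,16,0,0],[-3,19.5,0,0],[-3,19.5,0,0],[-3,19.5,0,0],[-3,19.5,0,0],[-3,19.5,0,0],[-3,19.5,3,0],[-3,19.5,7,0],[-3,19.5,10.5,0],[-3,19.5,13,0],[-3,19.5,13.9,0],[-3,19.5,13.9,0],[-3,19.5,13.9,0]]]' && python3 -m inch '[[[0,0,0,0],[0,0,0,0],[0,0,0,0],[0,0,0,0],[0,0,0,0],[0,0,0,0],[0,0,0,0],[0,0,0,0],[0,0,0,0],[0,0,0,0],[0,0,0,0]]]' -1
```

```text
t: 17.6
ee_pos: [0.5952, -0.1153, 0.02]
tool_rot: [-180.0, 0.1, 179.9]
ft_force: [-0.8, -0.3, 0.2]
grip_width: 0.088
grip_force: 0.0
t: 18.7
ee_pos: [0.5945, -0.1146, 0.0187]
tool_rot: [180.0, -0.0, 180.0]
ft_force: [-0.6, 0.1, 0.2]
grip_width: 0.0274
grip_force: 30.0
```

```bash
python3 -m inch '[[[0,0,-1.5,0],[0,0,-4,0],[0,0,-7,0],[0,0,-9.5,0],[0,0.5,-11,0],[0,2,-11,0],[0,5,-11,0],[0,9,-11,0],[0,13,-11,0],[0,17,-11,0],[0.2,21,-11,0],[0.2,25,-11,0],[0.4,29,-11,0],[0.4,33,-11,0],[0.6,37,-11,0],[0.6,40.3,-11,0],[0.6,42.2,-11,0],[0.6,42.7,-11,0],[0.6,42.7,-11,0],[0.6,42.7,-11,0]]]'
python3 - <<'E'
from h import *
s=manip.state();w=manip.grab_frame("wrist");cv2.imwrite("pics/w5.png",w)
a=np.radians(4.6)
print([wproj([.492+x*np.cos(a)-y*np.sin(a),.3045+x*np.sin(a)+y*np.cos(a),.014],s["ee_pos"],s["tool_rot"]) for x in(-.05,.05) for y in (-.05,.05)])
E
```

```text
t: 20.7
ee_pos: [0.5884, 0.3116, 0.1282]
tool_rot: [-180.0, -0.1, 179.9]
ft_force: [0.1, 0.5, -1.6]
grip_width: 0.0272
grip_force: 30.0
[(np.float64(239.7), np.float64(-2.9)), (np.float64(381.1), np.float64(-16.1)), (np.float64(258.7), np.float64(139.3)), (np.float64(385.6), np.float64(128.8))]
```

View pics/w5.png

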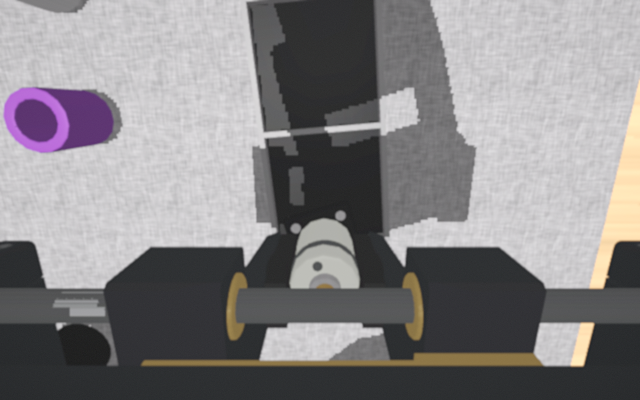

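The small motor hangs over the far pocket of tray3. The divider from (264,134) to (381,125) agrees with the prediction to within 2 mm. Next: lower, release, then move on to the two-eared flange.

```bash
python3 -m inch '[[[0,0,2,0],[0,0,5,0],[0,0,8,0],[0,0,9.6,0],[0,0,10.2,0],[0,0,10.5,0],[0,0,10.55,0],[0,0,10.55,0],[0,0,10.55,0],[0,0,10.55,0]]]'; python3 -m inch '[[[0,0,0,0],[0,0,0,0],[0,0,0,0],[0,0,0,0],[0,0,0,0],[0,0,0,0],[0,0,-1,0],[0,0,-4,0],[0,0,-8,0],[0,0,-12.5,0],[0,0,-13,0],[0,0,-13,0],[0,0,-13,0]]]' 1
```

```text
t: 21.75
ee_pos: [0.5889, 0.3125, 0.0238]
tool_rot: [180.0, 0.1, 180.0]
ft_force: [-0.2, -0.4, -1.5]
grip_width: 0.027
grip_force: 30.0
t: 23.05
ee_pos: [0.5881, 0.3122, 0.1519]
tool_rot: [-180.0, -0.1, 180.0]
ft_force: [-1.0, -0.9, -0.7]
grip_width: 0.0881
grip_force: 0.0
```

```bash
python3 -m inch '[[[0,-5,0,0],[-0.5,-10,0,0],[-1,-20,0,0],[-1.4,-32.6,0,0],[-1.4,-32.6,0,0],[-1.4,-32.6,0,0],[-1.4,-32.6,0,0],[-1.4,-32.6,0,0],[-1.4,-32.6,0,0],[-1.4,-32.6,0,0],[-1.4,-32.6,0,0],[-1.4,-32.6,3,0],[-1.4,-32.6,7,0],[-1.4,-32.6,10.5,0],[-1.4,-32.6,12.5,0],[-1.4,-32.6,13,0],[-1.4,-32.6,13,0],[-1.4,-32.6,13,0]]]' && python3 -m inch '[[[0,0,0,0],[0,0,0,0],[0,0,0,0],[0,0,0,0],[0,0,0,0],[0,0,0,0],[0,0,0,0],[0,0,0,0],[0,0,0,0],[0,0,0,0],[0,0,0,0]]]' -1
```

```text
t: 24.85
ee_pos: [0.6033, -0.0134, 0.0246]
tool_rot: [-180.0, 0.1, -180.0]
ft_force: [-1.0, -0.7, -0.2]
grip_width: 0.0882
grip_force: 0.0
t: 25.95
ee_pos: [0.6026, -0.0137, 0.0232]
tool_rot: [-180.0, -0.0, 180.0]
ft_force: [-0.0, 0.3, 0.0]
grip_width: 0.0331
grip_force: 30.0
```

```bash
python3 -m inch '[[[0,0,-1.5,0],[0,0,-4,0],[0,0,-7,0],[0,0,-9.5,0],[0.2,0.5,-11,0],[0.7,2,-11,0],[1.6,4.5,-11,0],[2.8,8,-11,0],[4,11.5,-11,0],[5.2,15,-11,0],[6.4,18.5,-11,0],[7.6,22,-11,0],[8.9,25.5,-11,0],[9.9,28.5,-11,0],[10.7,30.8,-11,0],[11.1,31.9,-11,0],[11.1,31.9,-11,0],[11.1,31.9,-11,0],[11.1,31.9,-11,0]]]'
python3 - <<'E'
from h import *
s=manip.state();w=manip.grab_frame("wrist");cv2.imwrite("pics/w6.png",w);print(s["ee_pos"])
a=np.radians(4.6)
print([wproj([.492+x*np.cos(a)-y*np.sin(a),.3045+x*np.sin(a)+y*np.cos(a),.014],s["ee_pos"],s["tool_rot"]) for x in(-.048,) for y in (-.05,.05)])
E
```

```text
t: 27.85
ee_pos: [0.492, 0.3044, 0.133]
tool_rot: [-180.0, -0.0, 179.9]
ft_force: [-0.1, 0.4, -2.0]
grip_width: 0.0334
grip_force: 30.0
[0.49196682 0.30441674 0.13298356]
[(np.float64(258.9), np.float64(137.1)), (np.float64(383.7), np.float64(126.7))]
```

View pics/w6.png

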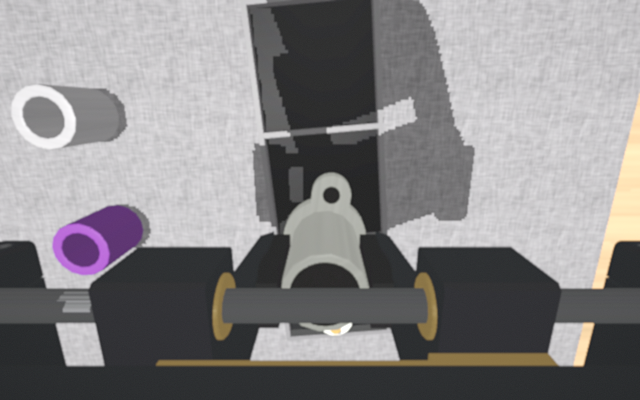

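The two-eared flange is centred over the middle pocket, and the divider is within 1 mm of prediction. The grey sleeve at (68,118) is upright, clear of the purple ring at (98,240). Next: lower and release.

```bash
python3 -m inch '[[[0,0,2,0],[0,0,5,0],[0,0,8,0],[0,0,9.6,0],[0,0,10.2,0],[0,0,10.5,0],[0,0,10.55,0],[0,0,10.55,0],[0,0,10.55,0],[0,0,10.55,0]]]'; python3 -m inch '[[[0,0,0,0],[0,0,0,0],[0,0,0,0],[0,0,0,0],[0,0,0,0],[0,0,0,0],[0,0,-1,0],[0,0,-4,0],[0,0,-8,0],[0,0,-12.5,0],[0,0,-13,0],[0,0,-13,0],[0,0,-13,0]]]' 1
```

```text
t: 28.9
ee_pos: [0.4919, 0.3055, 0.0283]
tool_rot: [180.0, 0.0, 180.0]
ft_force: [0.5, -0.5, -2.0]
grip_width: 0.0329
grip_force: 30.0
t: 30.2
ee_pos: [0.4911, 0.3052, 0.1566]
tool_rot: [-180.0, -0.1, 180.0]
ft_force: [-0.7, -0.4, -0.7]
grip_width: 0.088
grip_force: 0.0
```

```bash
python3 -m inch '[[[1,-4,0,0],[3,-9,0,0],[5,-14,0,0],[6,-19.3,0,0],[6,-19.3,0,0],[6,-19.3,0,0],[6,-19.3,0,0],[6,-19.3,0,0],[6,-19.3,0,0],[6,-19.3,3,0],[6,-19.3,7,0],[6,-19.3,10.5,0],[6,-19.3,13.2,0],[6,-19.3,14.2,0],[6,-19.3,14.2,0],[6,-19.3,14.2,0]]]' && python3 -m inch '[[[0,0,0,0],[0,0,0,0],[0,0,0,0],[0,0,0,0],[0,0,0,0],[0,0,0,0],[0,0,0,0],[0,0,0,0],[0,0,0,0],[0,0,0,0],[0,0,0,0]]]' -1
```

```text
t: 31.8
ee_pos: [0.4323, 0.1127, 0.0166]
tool_rot: [-180.0, 0.1, -180.0]
ft_force: [0.9, -0.4, -0.2]
grip_width: 0.0881
grip_force: 0.0
t: 32.9
ee_pos: [0.4316, 0.1124, 0.0158]
tool_rot: [-180.0, 0.0, 180.0]
ft_force: [0.2, -0.4, 3.4]
grip_width: 0.0432
grip_force: 30.0
```

```bash
python3 -m inch '[[[0,0,-1.5,0],[0,0,-4,0],[0,0,-6.5,0],[0,0,-7.6,0],[0.1,0.5,-8,0],[0.4,2,-8,0],[0.9,4.5,-8,0],[1.6,8,-8,0],[2.3,11.5,-8,0],[2.9,14.5,-8,0],[3.4,17,-8,0],[3.6,18.2,-8,0],[3.7,18.5,-8,0],[3.7,18.5,-8,0],[3.7,18.5,-8,0],[3.7,18.5,-6,0],[3.7,18.5,-3,0],[3.7,18.5,-1.4,0],[3.7,18.5,-0.7,0],[3.7,18.5,-0.5,0]]]'; python3 -m inch '[[[0,0,0,0],[0,0,0,0],[0,0,0,0],[0,0,0.05,0]]]'; python3 -m inch '[[[0,0,0,0],[0,0,0,0],[0,0,0,0],[0,0,0,0],[0,0,0,0],[0,0,0,0],[0,0,-1,0],[0,0,-4,0],[0,0,-8,0],[0,0,-12.5,0],[0,0,-13,0],[-2,-6,-13,0],[-4,-14,-13,0],[-4,-20,-13,0],[-4,-20,-13,0],[-4,-20,-13,0],[-4,-20,-13,0]]]' 1
python3 - <<'E'
from h import *
a=manip.grab_frame("top");s=manip.grab_frame("scene");cv2.imwrite("pics/top9.png",a);cv2.imwrite("pics/sc9.png",s);print(manip.state()["ft_force"])
E
```

```text
t: 34.9
ee_pos: [0.3948, 0.2968, 0.0204]
tool_rot: [-180.0, -0.0, 179.9]
ft_force: [-0.4, -0.1, -1.7]
grip_width: 0.0436
grip_force: 30.0
t: 35.3
ee_pos: [0.3949, 0.2976, 0.0207]
tool_rot: [180.0, 0.1, 180.0]
ft_force: [0.0, 0.0, -2.4]
grip_width: 0.0435
grip_force: 30.0
t: 37.0
ee_pos: [0.4346, 0.0966, 0.1503]
tool_rot: [180.0, -0.0, 179.8]
ft_force: [0.8, -0.0, -0.4]
grip_width: 0.0881
grip_force: 0.0
[ 0.03687833  0.61377657 -0.13494522]
```

View pics/top9.png

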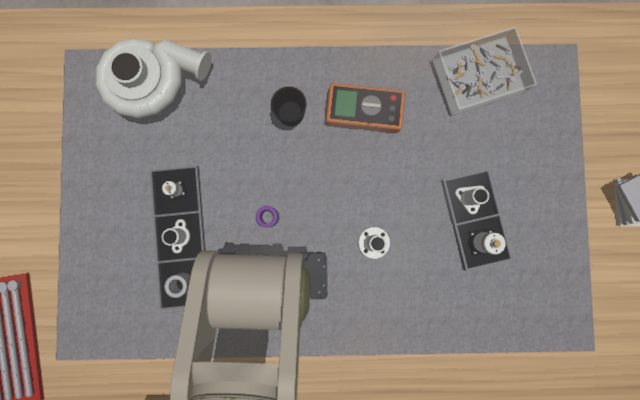

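View pics/sc9.png

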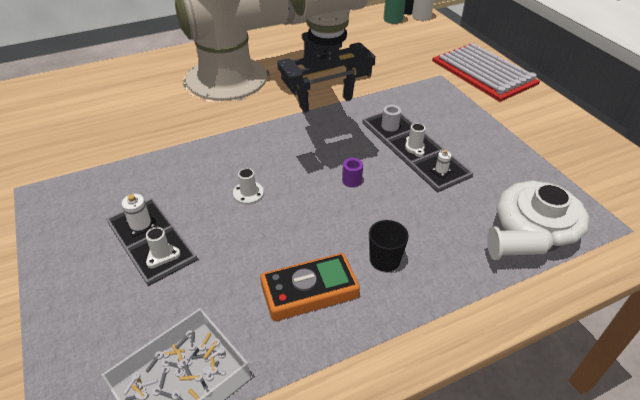

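Both views show all five parts upright in their pockets. In the top view tray3 holds parts at (172,188), (176,236) and (176,286), and tray2 holds parts at (473,197) and (488,243). The round flange, cup, meter and purple ring haven't moved, and the gripper is clear.

```bash
python3 -c "
from station import manip
print(manip.job_done())"
```

```text
the job is handed in; nothing more can be done
None
```

Both kits are made up and handed in at about 37 s: the large motor and three-cornered flange are in the two-pocket tray, the small motor, two-eared flange and grey sleeve are in the three-pocket tray, and the final pictures show all five upright and everything else where it stood.

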